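Set and lock the length stop

TASK

Two length-stop rails lie on the bench, and one of them has a small steel plate lying against its end block. On that rail, slide the stop up against the free end of the plate, then flip its upright cam lever all the way down toward the robot to lock it there. Leave the plate lying where it is and do not disturb the stop on the empty rail.

Things in the scene. Friction and masses are not known exactly. Their poses are not given: they have to be found in the camera images.
- stop_face (a point): Sliding stop on the plate's rail: dark steel carriage on a 24 mm bar, with an upright plate (x -42 to 62, 8 thick in y, 8 to 44 mm over the bench) across the bed. Point: on that plate's face toward the loose plate, 26 mm over the bench. Axes: x across the rail, away from robot; y along it, away from the loose plate; z up. Carriage: x 17 to 63, y 0 to 62, top 31 mm over bench. Slides at about 2 N
- lever (a joint): Steel cam lever on that stop, rad: 0 upright, 1.48 flat down toward -x of stop_face (toward the robot), locked. Stays where left; turns with under 6 N near its tip. Pivot axis along y of stop_face, at x +40, y +40, z +11 mm from it (37 mm above the bench), between ears 46 mm high. Handle 58 mm from pivot to tip, 12 thick (10 near the pivot), 22 wide along y. Starts at 0 to 0.3
- plate_end (a point): Free end of the loose sawn steel plate (110 x 70 x 8 mm) lying flat on the bed of one rail, its other end within 5 mm of the fixed end block. Point: middle of the end edge, 10 mm above the bench. x points along the rail, out of the plate toward the stop (its face stands 35 to 85 mm off at the start); y across the rail toward the robot, z up. They touch when stop_face is at x = 0 here
- spare_lever_tip (a point): Tip of the upright lever (58 mm) of the same sort of stop on the other, empty rail, about 170 mm in front of or behind the plate's rail; the rails are alike (120 x 290 mm, along y of the bench within 0.3 rad) and either may be nearer. Must not be moved by more than 15 mm. The tip stands 95 mm above the bench

How it is judged:
On the way:
1. the stop stands against the free end of the plate while its lever is still open (x of stop_face in the frame of plate_end below 0.01 m and value of joint lever below 0.8 rad), for 0.2 s.
At the end, for the whole second after the job is handed in: The stop's face is within 10 mm of the plate's free end and its lever is down, turned more than 1.25 of its 1.48 rad (x of stop_face in the frame of plate_end between -0.005 and 0.01 m and value of joint lever above 1.25 rad); the robot touches nothing.
It fails at once if the plate is moved more than 20 mm or lifted out (distance of plate_end from where it was at the start of the episode above 0.02 m).
It fails at once if the stop or lever of the empty rail is moved more than 15 mm (distance of spare_lever_tip from where it was at the start of the episode above 0.015 m).
It also fails if it takes over 42 s, if anything falls off the work surface, if the arm or the gripper's body presses on something with over 40 N, if the wrist force passes 120 N, or if a joint passes its speed limit or range.

ROBOT

A 7-joint arm with a two-finger parallel gripper is mounted at the origin on the work surface; the furniture and walls round the work are solid. World frame = base frame: x ahead of the robot, y to its left, z up, the work surface at z = 0. Lengths are in m, angles in rad, forces in N, time in s.
With the tool pointing down it reaches from about 0.4 to 0.85 m from the base axis. Payload 4.5 kg.
Tool frame: the origin (TCP) lies on the centre line of the jaws, within the pads' length; the fingertips stand 8 mm ahead of it and the grasp point (between the pads) lies 11 mm behind it; y points along the fingers, z is the direction in which the jaws open and shut, and the axes are right-handed (so a half turn about y gives the same grasp; the last joint's range is limited). The gripper opens to 88 mm and grips with 3 to 60 N. Pads are 18 mm wide; open, the fingers measure 123 mm over their backs; the gripper's body (75 mm by 187 mm) begins 45 mm behind the grasp point.
Start: joints at [1.273, 0.689, -0.195, 1.565, 0.157, 0.902, -0.215], TCP at [0.204, -0.591, 0.247] pointing down, gripper open.
Joint ranges: [-3.01, 3.01], [-0.46, 2.08], [-1.47, 1.51], [0.13, 2.56], [-1, 4.14], [0.04, 2.09], [-2.66, 2.66]. Speed limits (rad/s): [2.57, 2.57, 3.14, 3.14, 3.14, 3.14, 3.14].

INTERFACE

Orientations are given as a unit quaternion [w, x, y, z].
In Python, from bench import r gives the robot as it stands.
- The arm moves only by the shell command python3 -m inch 'ROWS'. ROWS is JSON, a list of rows, each an object of numbers: "dx", "dy", "dz": the shift along the tool's x, y, z in m; "twist": the turn about the tool's y in rad; "jaw": the finger opening in m, from 0 to 0.0881. In form: [{"dx": .., "dy": .., "dz": .., "twist": .., "jaw": ..}, ...]. A call has 1 to 20 rows; each row shifts and turns the commanded pose from where the row before left it, along the tool's axes as they then stand; what a row does not reach is not made up. A row lasts 1/12 s, in which the tool goes at most 41.7 mm and 7.16 degrees, less where a joint would pass 70% of its speed; a pose out of reach is approached as far as the arm can. A call with a gripper value outside its range is refused whole. The fingers move at their own pace and stop on an object; the grip force is fixed at half the most. Time passes only in rows, so rows that do not move let the fingers close. It gives the time, the measured TCP pose, the force and the opening at its end, in the units of the state.
- r.get_obs(): the state, without advancing time (a new reading comes with each control period).
- r.snapshot(name): name is "scene" or "side" or "wrist"; returns a dict with "img" (480x640x3 uint8, red, green, blue), "mtx" (3x3 intrinsics, pixels), "k1" (the pictures are not rectified: a ray, as slopes to the right and down, at radius r is drawn at 1 + k1 r^2 times it, then the intrinsics apply), "R" (3x3) and "t" (3): a world point X has camera coordinates R X + t. Camera axes: x right, y down, z forward; pixel columns grow to the right and rows downward; lengths in m; the calibration is good to about 2 mm. A picture is of the moment at which its call begins. There is no depth.
- r.sign_off(): hands the job in, once; it reports no verdict.
The state is a dict: "t": time; "q": joint angles; "joint_velocities": joint speeds; "joint_efforts": joint torques, N m; "tool_pos": TCP position; "tcp_rot": TCP orientation; "force": force on the tool from outside, world axes, zero at the start; "torque": the same for the moment, N m; "opening": opening from 0.0 (shut) to 1.0 (fully open).
Only numpy, scipy, OpenCV 4.12 (cv2) and the standard library are available. Lean on these libraries where they do the work, as an engineer would, in place of code of your own. Each camera call takes 0.05 s, during which the arm holds its last target.

## Working session

There is one attempt and no reset: what is moved stays moved. The work goes in short steps, Python scripts to look and compute and a shell command to move; the robot and the scene stay as the last step left them, time stands still between calls to the robot, and variables do not carry over. Pictures are saved under pics/ and viewed, and the job is handed in when it is done.

```bash
ls -la; mkdir -p pics; python3 - <<'E'
from bench import r
import cv2, json
o=r.get_obs()
for k,v in o.items(): print(k,v)
for n in ["scene","side","wrist"]:
    s=r.snapshot(n); cv2.imwrite(f"pics/{n}0.png",s["img"][:,:,::-1]); print(n,s["mtx"],s["k1"],s["R"],s["t"])
E
```

```text
total 12
drwxr-xr-x  3 agent agent 4096 Dec  6 21:56 .
drwxr-xr-x 23 root  root  4096 Dec  6 21:56 ..
drwxr-xr-x  2 agent agent 4096 Dec  6 21:56 pics
t 0.0
q [ 1.27280865  0.68997257 -0.19450731  1.56636027  0.15730885  0.902487
 -0.21510507]
joint_velocities [ 9.58345426e-05  5.37419381e-04 -5.71383037e-04 -1.39396383e-04
  1.17978621e-03  1.30896590e-03  7.15895592e-04]
joint_efforts [ 5.91103490e-04 -5.27551317e+01 -1.26679312e+00 -1.53427273e+01
 -5.26854582e-02  6.61531580e-03  1.83748780e-04]
tool_pos [ 0.20332908 -0.59034195  0.24591264]
tcp_rot [ 0.11663851 -0.11695304  0.69802337 -0.69676454]
force [ 0.12037248 -0.46292048 -0.39589294]
torque [ 0.03390691 -0.01022309  0.01152722]
opening 1.0005539277129982
scene [[557.00276397   0.         316.20852958]
 [  0.         557.00276397 247.17749733]
 [  0.           0.           1.        ]] 0.03919978052835265 [[-0.38323633 -0.92364982 -0.00096545]
 [-0.74975941  0.31169668 -0.58370027]
 [ 0.53943557 -0.22297129 -0.81196864]] [0.36427255 0.39188046 0.68675402]
side [[601.87816135   0.         309.45073003]
 [  0.         601.87816135 244.66018179]
 [  0.           0.           1.        ]] -0.0716494233624959 [[-0.19541119 -0.9807104  -0.00464439]
 [-0.82912677  0.16773302 -0.5333052 ]
 [ 0.52379697 -0.10036302 -0.84591016]] [0.30187385 0.42848004 0.68141276]
wrist [[386.34485465   0.         320.43577768]
 [  0.         386.34485465 237.5026612 ]
 [  0.           0.           1.        ]] -0.04614582490927097 [[ 0.32549382 -0.94554356 -0.00107169]
 [-0.90536951 -0.31199077  0.28804134]
 [-0.27268999 -0.0927854  -0.95761737]] [-0.6243261  -0.04084518  0.39083337]
```

View pics/scene0.png

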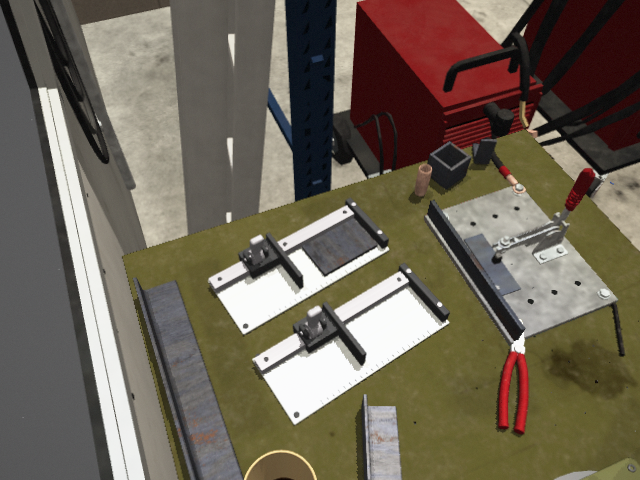

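View pics/side0.png

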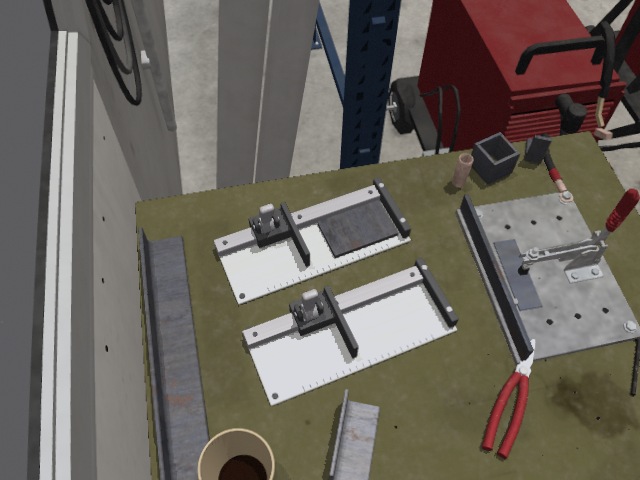

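View pics/wrist0.png

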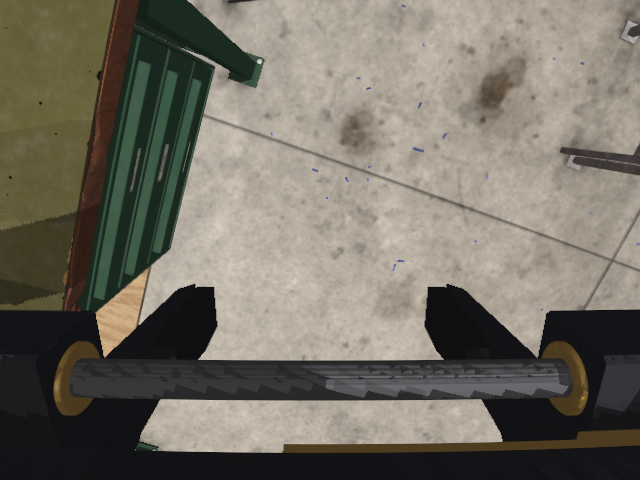

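The plate is on the far rail: in the side view its free end is near (322,238) and the stop is at about (270,225). The near rail is empty. I'll zoom in to measure.

```bash
cat > h.py <<'E'
import numpy as np, cv2
from bench import r
def ray(s,u,v):
    K=s["mtx"]; k=float(s["k1"])
    d=np.array([(u-K[0,2])/K[0,0],(v-K[1,2])/K[1,1]])
    p=d.copy()
    for _ in range(30): p=d/(1+k*(p@p))
    R=np.array(s["R"]);t=np.array(s["t"])
    return -R.T@t, R.T@np.array([p[0],p[1],1.])
def onz(s,u,v,z):
    c,d=ray(s,u,v); return c+d*(z-c[2])/d[2]
def tri(a,b):
    A=np.zeros((3,3));y=np.zeros(3);
    for c,d in (a,b):
        d=d/np.linalg.norm(d);P=np.eye(3)-np.outer(d,d);A+=P;y+=P@c
    X=np.linalg.solve(A,y)
    return X,[np.linalg.norm(np.cross(X-c,d/np.linalg.norm(d))) for c,d in (a,b)]
def proj(s,X):
    c=np.array(s["R"])@X+np.array(s["t"]);p=c[:2]/c[2];p=p*(1+float(s["k1"])*(p@p));K=s["mtx"]
    return np.array([K[0,0]*p[0]+K[0,2],K[1,1]*p[1]+K[1,2]])
def crop(img,x0,y0,w,h,f,name):
    c=cv2.resize(img[y0:y0+h,x0:x0+w],None,fx=f,fy=f,interpolation=cv2.INTER_CUBIC)[:,:,::-1].copy()
    for i in range(0,w,20): cv2.putText(c,str(x0+i),(i*f,10),0,.35,(0,0,255),1);cv2.line(c,(i*f,12),(i*f,18),(0,0,255),1)
    for i in range(0,h,20): cv2.putText(c,str(y0+i),(0,i*f+4),0,.35,(0,0,255),1);cv2.line(c,(24,i*f),(30,i*f),(0,0,255),1)
    cv2.imwrite(name,c)
E
python3 - <<'E'
from h import *
a=r.snapshot("scene");b=r.snapshot("side")
crop(a["img"],205,195,195,140,4,"pics/sc1.png")
crop(b["img"],210,175,200,130,4,"pics/si1.png")
E
```

```text
(no output)
```

View pics/sc1.png

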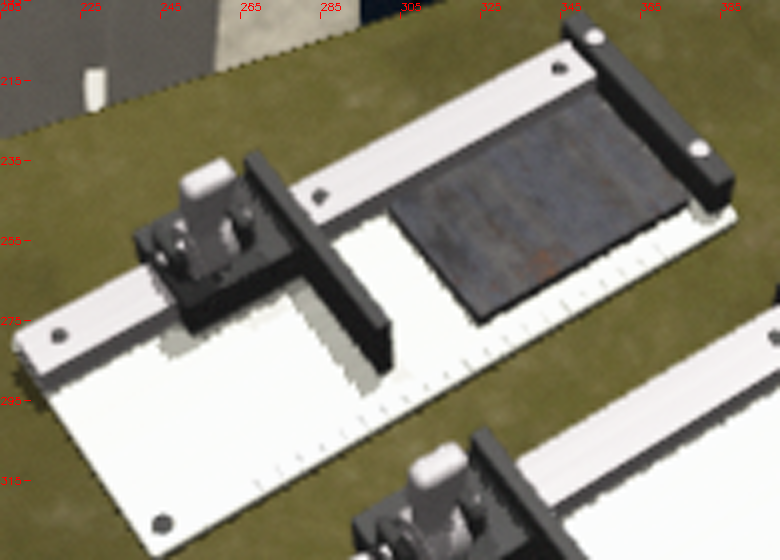

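View pics/si1.png

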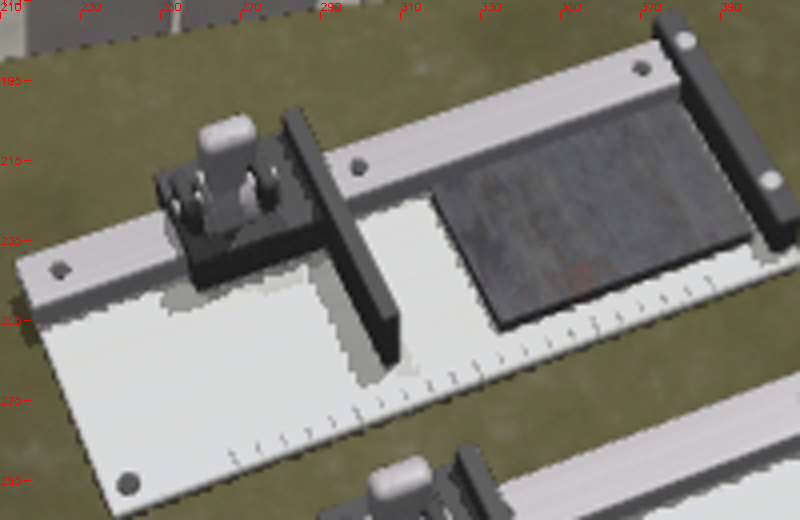

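```bash
python3 - <<'E'
from h import *
np.set_printoptions(precision=4,suppress=True)
S={n:r.snapshot(n) for n in("scene","side")}
O={"scene":(205,195),"side":(210,175)}
P={"face_far":(.044,(262,150),(303,113)),"face_near":(.044,(391,322),(398,316)),
"pl_far":(.014,(390,210),(433,190)),"pl_near":(.014,(482,323),(502,330)),
"levtip":(.095,(208,178),(228,132)),"levtip_nearrail":(.095,(440,462),(402,477)),
"bar_far_end":(.024,(14,342),(16,260)),"bar_endR":(.024,(572,40),(656,40)),
"bed_cornerN":(.006,(155,557),(115,517)),"bed_R":(.006,(737,215),(800,262)),
"endblk_top_near":(.04,(727,182),(775,222)),"endblk_top_far":(.04,(565,22),(655,15))}
W={}
for k,(z,p,q) in P.items():
    rs=[]; 
    for n,x in(("scene",p),("side",q)):
        u=O[n][0]+x[0]/4;v=O[n][1]+x[1]/4
        rs.append((onz(S[n],u,v,z),ray(S[n],u,v)))
    W[k]=(rs[0][0]+rs[1][0])/2
    X,e=tri(rs[0][1],rs[1][1])
    print(k,rs[0][0][:2],rs[1][0][:2],"tri",X,"err",e[0])
d=W["pl_near"]-W["pl_far"];print("plate edge len",np.linalg.norm(d),np.arctan2(d[1],d[0]))
d=W["face_near"]-W["face_far"];print("face len",np.linalg.norm(d),np.arctan2(d[1],d[0]))
d=W["bar_endR"]-W["bar_far_end"];print("bar len",np.linalg.norm(d),np.arctan2(d[1],d[0]))
al=d[:2]/np.linalg.norm(d[:2]);print("dir",al)
pe=(W["pl_near"]+W["pl_far"])/2
for k in("face_near","face_far"):print(k,"gap",(pe-W[k])[:2]@al)
E
```

```text
face_far [0.6137 0.2225] [0.6119 0.2235] tri [0.6056 0.2245 0.0539] err 0.0006590462716277788
face_near [0.5135 0.2043] [0.5133 0.2053] tri [0.5083 0.2062 0.0526] err 6.72341431601136e-05
pl_far [0.5847 0.1771] [0.5861 0.1767] tri [0.5881 0.1761 0.0099] err 0.0005797850549551248
pl_near [0.5169 0.1633] [0.5172 0.1639] tri [0.5136 0.1649 0.0199] err 0.0001353588911996442
levtip [0.5711 0.2563] [0.5719 0.2564] tri [0.5712 0.2564 0.0954] err 0.0003115831168239403
levtip_nearrail [0.4214 0.2213] [0.4211 0.222 ] tri [0.4179 0.2227 0.1014] err 8.630559956286135e-05
bar_far_end [0.5752 0.344 ] [0.5794 0.3429] tri [0.5859 0.3436 0.0113] err 0.0017223310914245857
bar_endR [0.6334 0.0702] [0.6342 0.0733] tri [0.6117 0.0817 0.0538] err 0.0004445608338863641
bed_cornerN [0.4712 0.3204] [0.4712 0.3208] tri [0.4693 0.3207 0.0097] err 1.542423403213865e-05
bed_R [0.5303 0.0382] [0.529  0.0403] tri [0.5185 0.0462 0.0247] err 0.0004753053570933068
endblk_top_near [0.5266 0.0487] [0.5284 0.0553] tri [0.4916 0.0734 0.0981] err 0.0008959729661921919
endblk_top_far [0.632 0.075] [0.6349 0.075 ] tri [0.6313 0.0759 0.0429] err 0.0011549092947072354
plate edge len 0.06964063639109688 -2.949817875389798
face len 0.10105182651082241 -2.9602289832959388
bar len 0.27752371125515346 -1.365719763760788
dir [ 0.2036 -0.979 ]
face_near gap 0.0415126829482777
face_far gap 0.03911667638601162
```

```bash
python3 - <<'E'
from h import *
from scipy.spatial.transform import Rotation as Ro
np.set_printoptions(precision=4,suppress=True)
o=r.get_obs();q=o["tcp_rot"];M=Ro.from_quat([q[1],q[2],q[3],q[0]]).as_matrix()
print(M); print(o["t"],o["tool_pos"])
s=r.snapshot("wrist");c=-np.array(s["R"]).T@s["t"];print("cam in tool",M.T@(c-o["tool_pos"]))
s=r.snapshot("scene")
for p in((125,255),(138,280),(60,100),(120,470)):print(p,onz(s,*p,0))
for d in((.2,-.98,0),(-.2,.98,0)):
    t=M.T@np.array(d);print("twist to put tool z on",d,np.arctan2(t[0],t[2]))
E
```

```text
[[-0.9454 -0.0001  0.3258]
 [-0.3258  0.0003 -0.9454]
 [-0.     -1.     -0.0003]]
0.35 [ 0.2036 -0.5908  0.2466]
cam in tool [-0.0733 -0.1393  0.0001]
(125, 255) [ 0.6962  0.4605 -0.    ]
(138, 280) [0.6373 0.4508 0.    ]
(60, 100) [1.1492 0.5058 0.    ]
(120, 470) [0.3469 0.5351 0.    ]
twist to put tool z on (0.2, -0.98, 0) 0.13054631056223687
twist to put tool z on (-0.2, 0.98, 0) -3.0110463430275565
```

```bash
python3 -m inch '[{"dy":-0.02,"twist":0.065},{"dy":-0.03,"twist":0.065},{"dx":-0.0217,"dz":-0.0246},{"dx":-0.0217,"dz":-0.0246},{"dx":-0.0217,"dz":-0.0246},{"dx":-0.0217,"dz":-0.0246},{"dx":-0.0217,"dz":-0.0246},{"dx":-0.0217,"dz":-0.0246},{"dx":-0.0217,"dz":-0.0246},{"dx":-0.0217,"dz":-0.0246},{"dx":-0.0217,"dz":-0.0246},{"dx":-0.0217,"dz":-0.0246},{"dx":-0.0217,"dz":-0.0246},{"dx":-0.0217,"dz":-0.0246}]'
cat > st.py <<'E'
from h import *
import sys
from scipy.spatial.transform import Rotation as Ro
np.set_printoptions(precision=4,suppress=True)
o=r.get_obs();q=o["tcp_rot"];M=Ro.from_quat([q[1],q[2],q[3],q[0]]).as_matrix()
print("t",o["t"],"pos",o["tool_pos"],"F",o["force"],"op",o["opening"],"q",o["q"]);print(M)
if len(sys.argv)>3:
    g=np.array([float(x) for x in sys.argv[1:4]]);print("to goal (tool axes)",M.T@(g-o["tool_pos"]))
E
python3 st.py .5235 .2101 .2
```

```text
t 0.45 pos [ 0.2036 -0.5909  0.2467] F [-0.6274 -0.5699 -0.2478] op 1.0012223278065817 q [ 1.2729  0.6892 -0.1946  1.5654  0.1573  0.9025 -0.2151]
[[-0.9455 -0.      0.3257]
 [-0.3257  0.0001 -0.9455]
 [ 0.     -1.     -0.0001]]
to goal (tool axes) [-0.5634  0.0467 -0.6531]invalid input
```

```bash
python3 -m inch '[{"dx":0,"dy":-0.02,"dz":0,"twist":0.065,"jaw":0.05},{"dx":0,"dy":-0.03,"dz":0,"twist":0.065,"jaw":0.05}]'; python3 st.py .40 -.25 .3
```

```text
t: 0.62
tool_pos: [0.2027, -0.589, 0.2944]
tcp_rot: [0.07, -0.071, 0.706, -0.701]
force: [-0.8, -1.0, -0.2]
opening: 0.871
t 0.6167 pos [ 0.2027 -0.589   0.2944] F [-0.8445 -1.0155 -0.2335] op 0.8712864899699261 q [ 1.2549  0.6381 -0.162   1.5064  0.1127  1.0135 -0.3079]
[[-0.9803 -0.0026  0.1977]
 [-0.1977  0.0067 -0.9802]
 [ 0.0012 -1.     -0.0071]]
to goal (tool axes) [-0.2604 -0.0039 -0.2933]
```

All five keys are needed in each row. Now the transfer.

```bash
python3 -m inch '[{"dx":-0.0217,"dy":0,"dz":-0.0245,"twist":0,"jaw":0.05},{"dx":-0.0217,"dy":0,"dz":-0.0245,"twist":0,"jaw":0.05},{"dx":-0.0217,"dy":0,"dz":-0.0245,"twist":0,"jaw":0.05},{"dx":-0.0217,"dy":0,"dz":-0.0245,"twist":0,"jaw":0.05},{"dx":-0.0217,"dy":0,"dz":-0.0245,"twist":0,"jaw":0.05},{"dx":-0.0217,"dy":0,"dz":-0.0245,"twist":0,"jaw":0.05},{"dx":-0.0217,"dy":0,"dz":-0.0245,"twist":0,"jaw":0.05},{"dx":-0.0217,"dy":0,"dz":-0.0245,"twist":0,"jaw":0.05},{"dx":-0.0217,"dy":0,"dz":-0.0245,"twist":0,"jaw":0.05},{"dx":-0.0217,"dy":0,"dz":-0.0245,"twist":0,"jaw":0.05},{"dx":-0.0217,"dy":0,"dz":-0.0245,"twist":0,"jaw":0.05},{"dx":-0.0217,"dy":0,"dz":-0.0245,"twist":0,"jaw":0.05}]'; python3 st.py .5235 .2101 .2
```

```text
t: 1.62
tool_pos: [0.4004, -0.2493, 0.297]
tcp_rot: [-0.071, 0.071, -0.703, 0.704]
force: [0.5, 0.3, 0.1]
opening: 0.566
t 1.6167 pos [ 0.4004 -0.2493  0.297 ] F [0.5328 0.2527 0.0918] op 0.5661626248386638 q [ 0.5832  0.421  -0.1818  1.9452  0.105   0.7837 -1.0267]
[[-0.9797  0.0005  0.2003]
 [-0.2003 -0.0004 -0.9797]
 [-0.0004 -1.      0.0005]]
to goal (tool axes) [-0.2126  0.0969 -0.4255]
```

```bash
python3 -m inch '[{"dx":-0.0163,"dy":0,"dz":-0.0327,"twist":0,"jaw":0.05},{"dx":-0.0163,"dy":0,"dz":-0.0327,"twist":0,"jaw":0.05},{"dx":-0.0163,"dy":0,"dz":-0.0327,"twist":0,"jaw":0.05},{"dx":-0.0163,"dy":0,"dz":-0.0327,"twist":0,"jaw":0.05},{"dx":-0.0163,"dy":0,"dz":-0.0327,"twist":0,"jaw":0.05},{"dx":-0.0163,"dy":0,"dz":-0.0327,"twist":0,"jaw":0.05},{"dx":-0.0163,"dy":0,"dz":-0.0327,"twist":0,"jaw":0.05},{"dx":-0.0163,"dy":0,"dz":-0.0327,"twist":0,"jaw":0.05},{"dx":-0.0163,"dy":0,"dz":-0.0327,"twist":0,"jaw":0.05},{"dx":-0.0163,"dy":0,"dz":-0.0327,"twist":0,"jaw":0.05},{"dx":-0.0163,"dy":0,"dz":-0.0327,"twist":0,"jaw":0.05},{"dx":-0.0163,"dy":0,"dz":-0.0327,"twist":0,"jaw":0.05},{"dx":-0.0163,"dy":0,"dz":-0.0327,"twist":0,"jaw":0.05},{"dx":0,"dy":0.04,"dz":0,"twist":0,"jaw":0.05},{"dx":0,"dy":0.04,"dz":0,"twist":0,"jaw":0.05},{"dx":0,"dy":0.02,"dz":0,"twist":0,"jaw":0.05}]'; python3 st.py .5235 .2101 .032
python3 - <<'E'
from h import *
for n in("scene","side","wrist"): cv2.imwrite(f"pics/{n}2.png",r.snapshot(n)["img"][:,:,::-1])
E
```

```text
t: 2.95
tool_pos: [0.5203, 0.2084, 0.1932]
tcp_rot: [-0.07, 0.073, -0.703, 0.704]
force: [-0.7, -0.9, -0.0]
opening: 0.568
t 2.95 pos [0.5203 0.2084 0.1932] F [-0.7303 -0.8735 -0.0148] op 0.5678657197665492 q [-0.3647  0.6778 -0.1646  1.8142  0.1663  0.6676 -1.992 ]
[[-0.9793 -0.0042  0.2023]
 [-0.2023 -0.0019 -0.9793]
 [ 0.0045 -1.      0.001 ]]
to goal (tool axes) [-0.0042  0.1612 -0.0012]
```

View pics/side2.png

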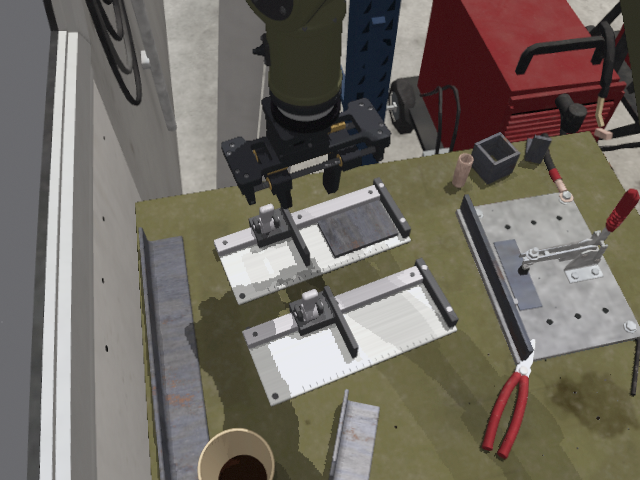

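View pics/wrist2.png

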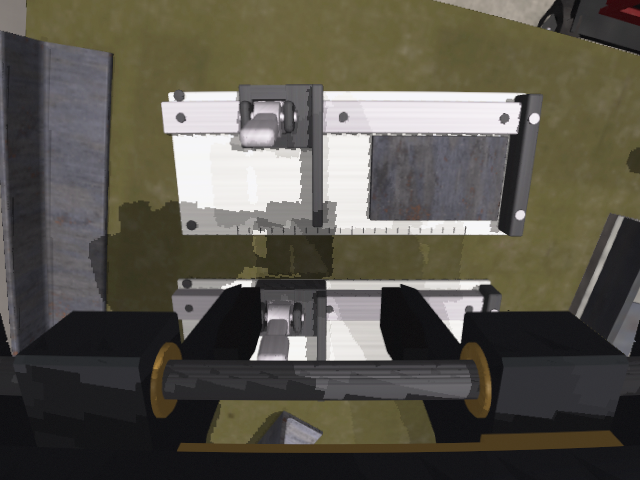

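The wrist view shows the upright plate at column ~318 (rows 85–227), centred between the fingers, and the loose plate's free end at column ~370. I'll check these against the earlier fixes.

```bash
python3 - <<'E'
from h import *
np.set_printoptions(precision=4,suppress=True)
s=r.snapshot("wrist"); crop(s["img"],220,75,180,165,4,"pics/w3.png")
al=np.array([.2,-.98,0])
for n,(u,v,z) in dict(face_far=(322.5,86,.044),face_near=(323,227,.044),pl_far=(370,136,.014),pl_near=(371,220,.014)).items():
    X=onz(s,u,v,z);print(n,X,X@al)
E
```

```text
face_far [0.6172 0.2255 0.044 ] -0.0975783800629859
face_near [0.516  0.2043 0.044 ] -0.09699860897775187
pl_far [0.5901 0.1806 0.014 ] -0.058974142087436565
pl_near [0.5223 0.1633 0.014 ] -0.05560191482424671
```

View pics/w3.png

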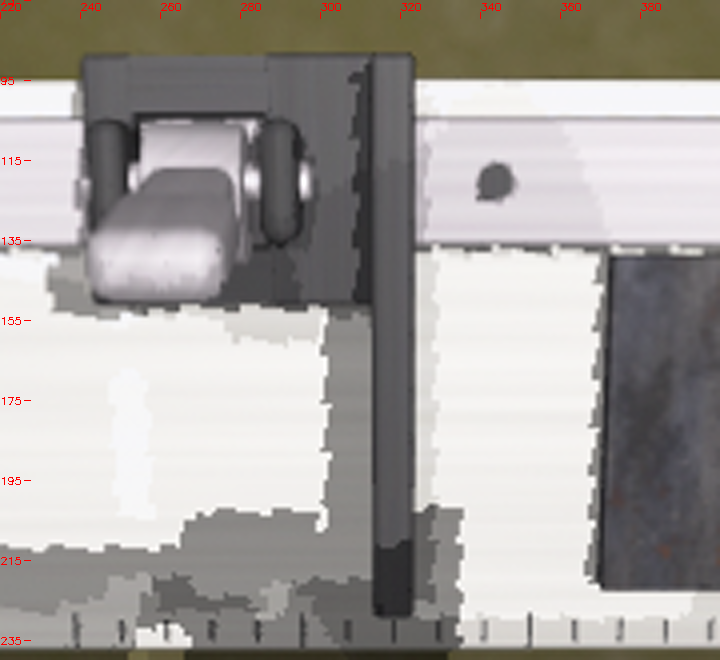

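Gap is about 40 mm by all three cameras. Descending with the jaws astride the upright plate.

```bash
python3 -m inch '[{"dx":-0.004,"dy":0.03,"dz":-0.001,"twist":0,"jaw":0.05},{"dx":0,"dy":0.03,"dz":0,"twist":0,"jaw":0.05},{"dx":0,"dy":0.03,"dz":0,"twist":0,"jaw":0.05},{"dx":0,"dy":0.03,"dz":0,"twist":0,"jaw":0.05},{"dx":0,"dy":0.015,"dz":0,"twist":0,"jaw":0.05},{"dx":0,"dy":0.01,"dz":0,"twist":0,"jaw":0.05},{"dx":0,"dy":0,"dz":0,"twist":0,"jaw":0.05},{"dx":0,"dy":0,"dz":0,"twist":0,"jaw":0.05}]'; python3 st.py .5235 .2101 .032
```

```text
t: 3.82
tool_pos: [0.5272, 0.2106, 0.0531]
tcp_rot: [0.072, -0.07, 0.704, -0.703]
force: [-0.0, -0.4, 0.2]
opening: 0.569
t 3.8167 pos [0.5272 0.2106 0.0531] F [-0.012  -0.4337  0.2182] op 0.5689911603666546 q [-0.4022  0.9064 -0.1012  1.8723  0.2214  0.3709 -2.0406]
[[-0.9798  0.0025  0.2001]
 [-0.2001  0.0012 -0.9798]
 [-0.0027 -1.     -0.0007]]
to goal (tool axes) [ 0.0038  0.0211 -0.0003]
```

```bash
python3 -m inch '[{"dx":0.004,"dy":0.01,"dz":0,"twist":0,"jaw":0.05},{"dx":0,"dy":0.01,"dz":0,"twist":0,"jaw":0.05},{"dx":0,"dy":0,"dz":0,"twist":0,"jaw":0.05}]'; python3 st.py .5235 .2101 .032
python3 - <<'E'
from h import *
for n in("side","wrist"): s=r.snapshot(n);cv2.imwrite(f"pics/{n}4.png",s["img"][:,:,::-1])
crop(r.snapshot("side")["img"],200,130,220,180,3,"pics/si4.png")
E
```

```text
t: 4.07
tool_pos: [0.5221, 0.2093, 0.0317]
tcp_rot: [-0.071, 0.071, -0.704, 0.704]
force: [0.0, 0.5, -1.2]
opening: 0.567
t 4.0667 pos [0.5221 0.2093 0.0317] F [ 0.0174  0.483  -1.2376] op 0.5674787805020067 q [-0.4115  0.941  -0.0884  1.8878  0.2273  0.3223 -2.0486]
[[-0.9797  0.0001  0.2005]
 [-0.2005  0.     -0.9797]
 [-0.0001 -1.      0.    ]]
to goal (tool axes) [-0.0016 -0.0003 -0.0005]
```

View pics/si4.png

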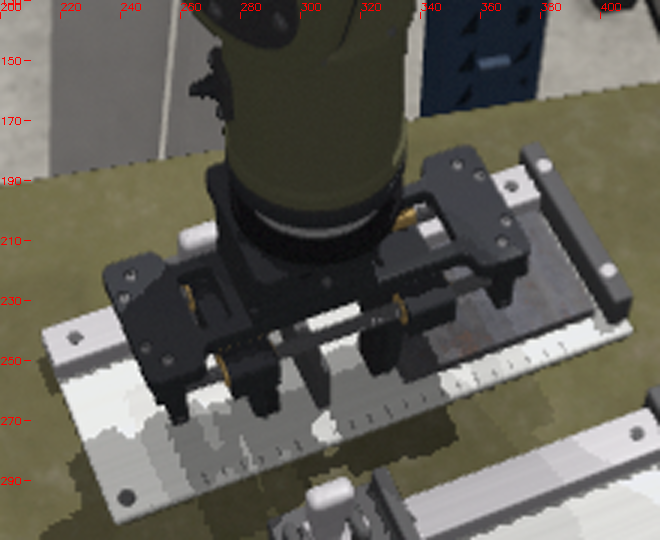

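View pics/wrist4.png

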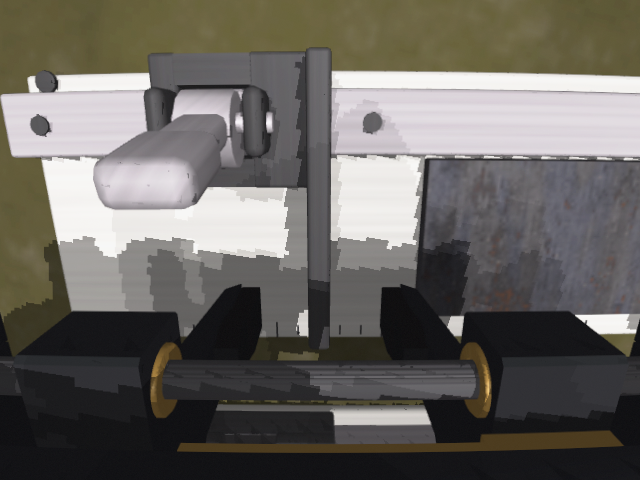

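The jaws straddle the upright plate (column 318 between fingers at 261 and 381), and the lever is clear. Closing.

```bash
python3 -m inch '[{"dx":0,"dy":0,"dz":0,"twist":0,"jaw":0.003},{"dx":0,"dy":0,"dz":0,"twist":0,"jaw":0.003},{"dx":0,"dy":0,"dz":0,"twist":0,"jaw":0.003},{"dx":0,"dy":0,"dz":0,"twist":0,"jaw":0.003},{"dx":0,"dy":0,"dz":0,"twist":0,"jaw":0.003},{"dx":0,"dy":0,"dz":0,"twist":0,"jaw":0.003},{"dx":0,"dy":0,"dz":0,"twist":0,"jaw":0.003},{"dx":0,"dy":0,"dz":0,"twist":0,"jaw":0.003}]'; python3 st.py
python3 - <<'E'
from h import *
s=r.snapshot("wrist");cv2.imwrite("pics/w5.png",s["img"][:,:,::-1])
E
```

```text
t: 4.88
tool_pos: [0.522, 0.2094, 0.0317]
tcp_rot: [0.071, -0.071, 0.704, -0.703]
force: [-0.6, 1.3, 0.7]
opening: 0.09
t 4.8833 pos [0.522  0.2094 0.0317] F [-0.6426  1.3476  0.6761] op 0.09019580619485894 q [-0.4116  0.941  -0.0885  1.8879  0.2273  0.3222 -2.0486]
[[-0.9797  0.      0.2006]
 [-0.2006  0.0001 -0.9797]
 [-0.     -1.     -0.0001]]
```

View pics/w5.png

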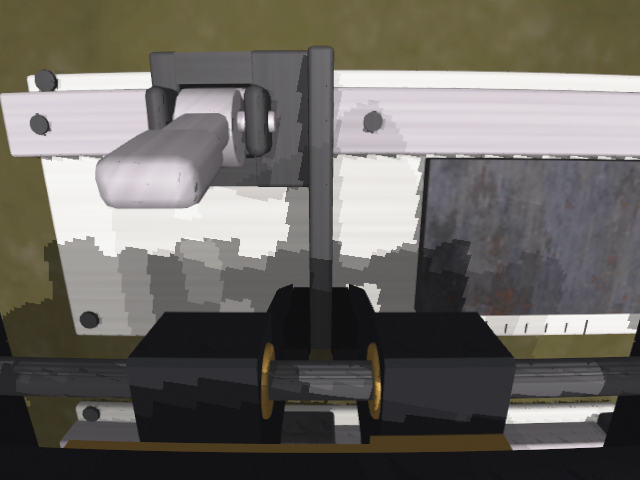

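Gripped: the opening is 7.9 mm against the 8 mm plate. Sliding 35 mm.

```bash
python3 -m inch '[{"dx":0,"dy":0,"dz":0.006,"twist":0,"jaw":0.003},{"dx":0,"dy":0,"dz":0.006,"twist":0,"jaw":0.003},{"dx":0,"dy":0,"dz":0.006,"twist":0,"jaw":0.003},{"dx":0,"dy":0,"dz":0.006,"twist":0,"jaw":0.003},{"dx":0,"dy":0,"dz":0.006,"twist":0,"jaw":0.003},{"dx":0,"dy":0,"dz":0.005,"twist":0,"jaw":0.003},{"dx":0,"dy":0,"dz":0,"twist":0,"jaw":0.003}]'; python3 st.py
python3 - <<'E'
from h import *
s=r.snapshot("wrist");cv2.imwrite("pics/w6.png",s["img"][:,:,::-1])
E
```

```text
t: 5.52
tool_pos: [0.5295, 0.1724, 0.0317]
tcp_rot: [-0.07, 0.07, -0.703, 0.704]
force: [0.7, -1.3, 0.3]
opening: 0.089
t 5.5167 pos [0.5295 0.1724 0.0317] F [ 0.6964 -1.2673  0.2704] op 0.08865485882912026 q [-0.3448  0.938  -0.0916  1.904   0.2496  0.3113 -2.0086]
[[-0.9802  0.0001  0.1981]
 [-0.1981 -0.002  -0.9802]
 [ 0.0003 -1.      0.002 ]]
```

View pics/w6.png

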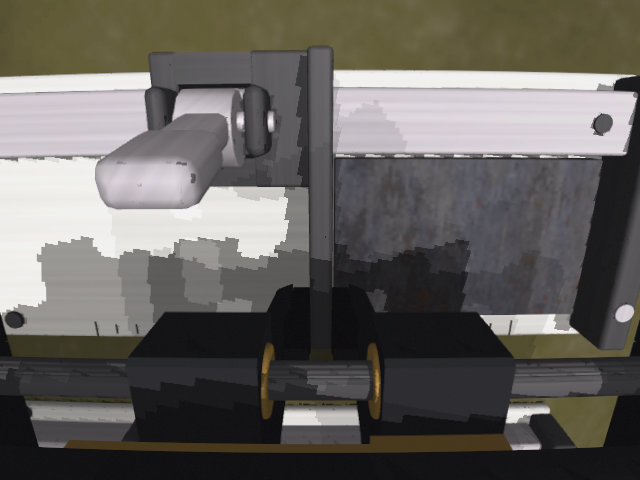

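The remaining gap is hidden by the upright plate, so I'll go on in small steps and watch the force.

```bash
for i in 1 2 3; do python3 -m inch '[{"dx":0,"dy":0,"dz":0.001,"twist":0,"jaw":0.003},{"dx":0,"dy":0,"dz":0.001,"twist":0,"jaw":0.003}]' | grep -E "pos|force"; done
```

```text
tool_pos: [0.5295, 0.1726, 0.0317]
force: [-0.2, 0.8, -0.1]
tool_pos: [0.5296, 0.1722, 0.0317]
force: [-0.1, 2.5, -0.5]
tool_pos: [0.53, 0.1702, 0.0317]
force: [-1.1, 4.2, 0.4]
```

```bash
for i in 1 2; do python3 -m inch '[{"dx":0,"dy":0,"dz":0.001,"twist":0,"jaw":0.003},{"dx":0,"dy":0,"dz":0.001,"twist":0,"jaw":0.003}]' | grep -E "pos|force"; done
python3 - <<'E'
from h import *
s=r.snapshot("wrist");crop(s["img"],280,140,200,150,4,"pics/w7.png")
s=r.snapshot("side");crop(s["img"],250,160,180,130,4,"pics/s7.png")
E
```

```text
tool_pos: [0.5304, 0.1681, 0.0317]
force: [-1.2, 3.8, -0.8]
tool_pos: [0.5307, 0.167, 0.0317]
force: [-3.6, 8.3, -0.6]
```

View pics/w7.png

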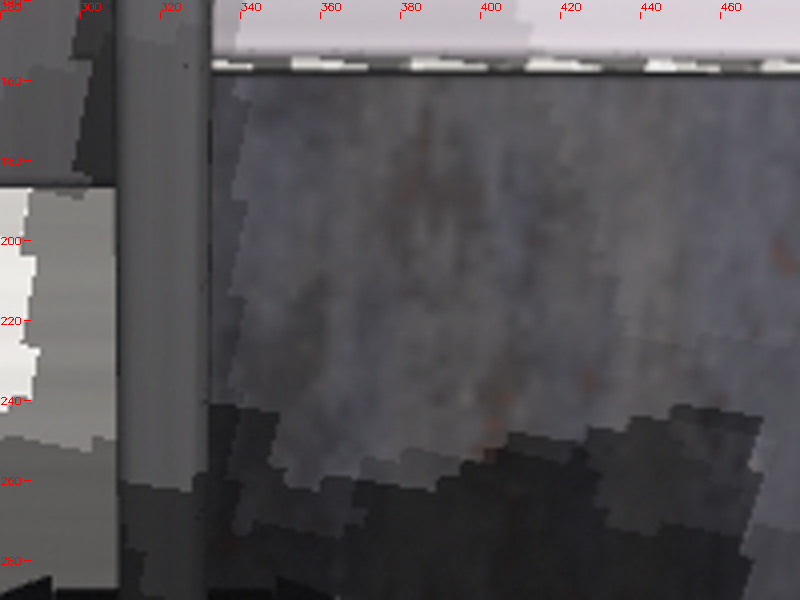

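View pics/s7.png

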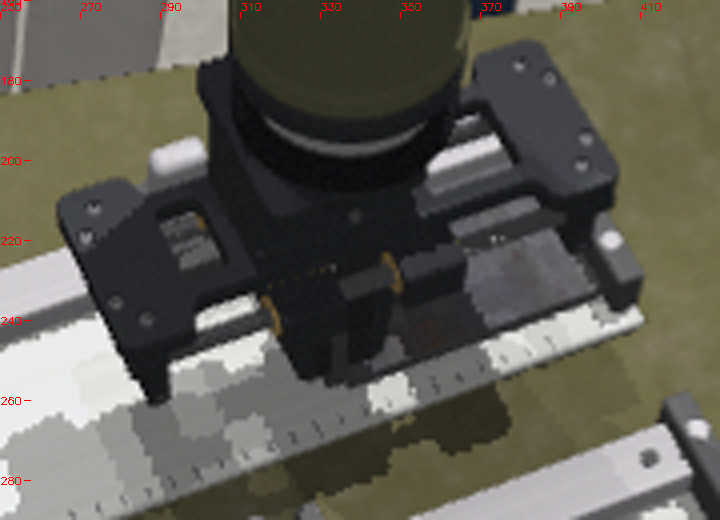

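Contact: 43.3 mm of travel, with the force rising to 8.3 N as the plate seats against the end block. Next I release, rise and move over behind the lever.

```bash
python3 -m inch '[{"dx":0,"dy":0,"dz":0,"twist":0,"jaw":0.05},{"dx":0,"dy":0,"dz":0,"twist":0,"jaw":0.05},{"dx":0,"dy":0,"dz":0,"twist":0,"jaw":0.05},{"dx":0,"dy":-0.01,"dz":0,"twist":0,"jaw":0.05},{"dx":0,"dy":-0.03,"dz":0,"twist":0,"jaw":0.05},{"dx":0,"dy":-0.04,"dz":0,"twist":0,"jaw":0.05},{"dx":0,"dy":-0.04,"dz":0,"twist":0,"jaw":0.05},{"dx":0,"dy":0,"dz":0,"twist":0,"jaw":0}]'; python3 st.py
python3 - <<'E'
from h import *
s=r.snapshot("wrist");cv2.imwrite("pics/w8.png",s["img"][:,:,::-1])
s=r.snapshot("scene");cv2.imwrite("pics/s8.png",s["img"][:,:,::-1])
E
```

```text
t: 7.17
tool_pos: [0.5351, 0.1658, 0.1589]
tcp_rot: [0.075, -0.066, 0.704, -0.703]
force: [0.2, 0.3, -0.3]
opening: 0.512
t 7.1667 pos [0.5351 0.1658 0.1589] F [ 0.1539  0.3092 -0.3473] op 0.5121581759147151 q [-0.2832  0.7239 -0.1679  1.858   0.2109  0.5645 -1.9575]
[[-0.9799  0.0118  0.199 ]
 [-0.199   0.0037 -0.98  ]
 [-0.0123 -0.9999 -0.0013]]
```

View pics/w8.png

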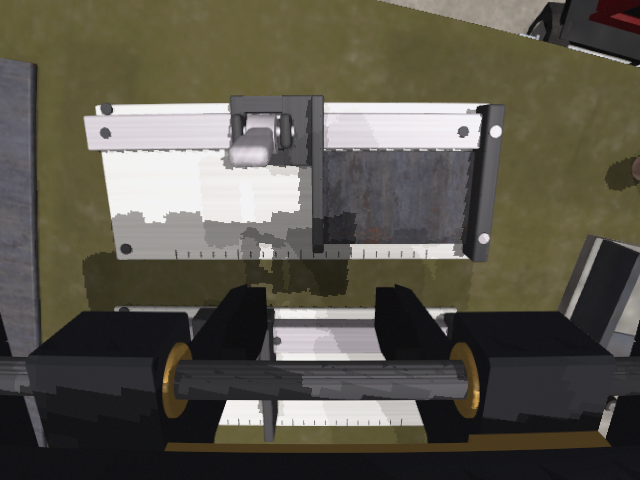

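```bash
python3 - <<'E'
from h import *
np.set_printoptions(precision=4,suppress=True)
s=r.snapshot("wrist"); a=r.snapshot("scene")
crop(s["img"],220,85,120,100,5,"pics/w9.png"); crop(a["img"],230,190,170,120,4,"pics/s9.png")
print("lever tip",onz(s,251,157,.09),"face far/near",onz(s,322.5,96,.044),onz(s,323,251,.044))
E
python3 st.py .6078 .2195 .15
```

```text
lever tip [0.5801 0.211  0.09  ] face far/near [0.6199 0.1809 0.044 ] [0.5222 0.1606 0.044 ]
t 7.3667 pos [0.5305 0.1643 0.1514] F [ 0.7635  0.0438 -0.6873] op 0.33487331782840885 q [-0.2847  0.7351 -0.1662  1.8647  0.2116  0.5602 -1.9584]
[[-0.9798 -0.001   0.1998]
 [-0.1998 -0.0011 -0.9798]
 [ 0.0012 -1.      0.0009]]
to goal (tool axes) [-0.0868  0.0013 -0.0386]
```

View pics/w9.png

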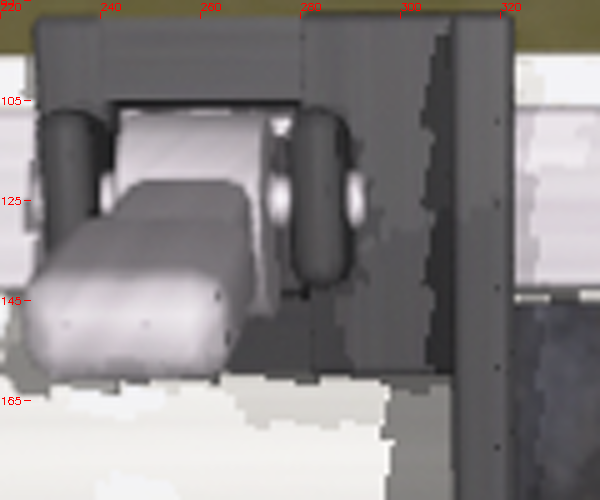

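View pics/s9.png

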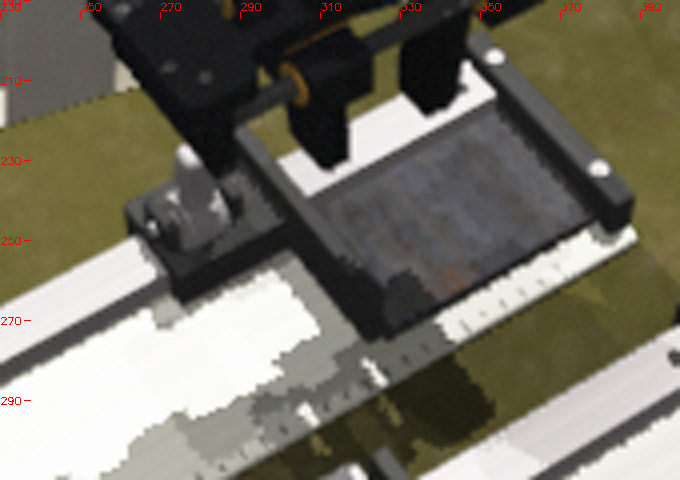

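The stop meets the plate (face near end measured at (.522,.161), predicted (.522,.161)) and the lever is still upright. Moving behind the lever with the fingers shut.

```bash
python3 -m inch '[{"dx":-0.02,"dy":0,"dz":-0.009,"twist":0,"jaw":0},{"dx":-0.022,"dy":0,"dz":-0.01,"twist":0,"jaw":0},{"dx":-0.022,"dy":0,"dz":-0.01,"twist":0,"jaw":0},{"dx":-0.022,"dy":0,"dz":-0.009,"twist":0,"jaw":0},{"dx":0,"dy":0,"dz":0,"twist":0,"jaw":0},{"dx":0,"dy":0,"dz":0,"twist":0,"jaw":0}]'; python3 st.py .6078 .2195 .088
python3 - <<'E'
from h import *
s=r.snapshot("side");cv2.imwrite("pics/s10.png",s["img"][:,:,::-1])
crop(s["img"],200,100,200,150,4,"pics/s10.png")
E
```

```text
t: 7.87
tool_pos: [0.6069, 0.2197, 0.1496]
tcp_rot: [-0.07, 0.073, -0.703, 0.704]
force: [-0.7, -0.3, -1.6]
opening: 0.006
t 7.8667 pos [0.6069 0.2197 0.1496] F [-0.6523 -0.2598 -1.5895] op 0.005949412665721316 q [-0.3259  0.835  -0.1737  1.5804  0.1898  0.7459 -1.952 ]
[[-0.9796 -0.0029  0.2011]
 [-0.2011 -0.0013 -0.9796]
 [ 0.003  -1.      0.0007]]
to goal (tool axes) [-0.001   0.0616  0.0004]
```

View pics/s10.png

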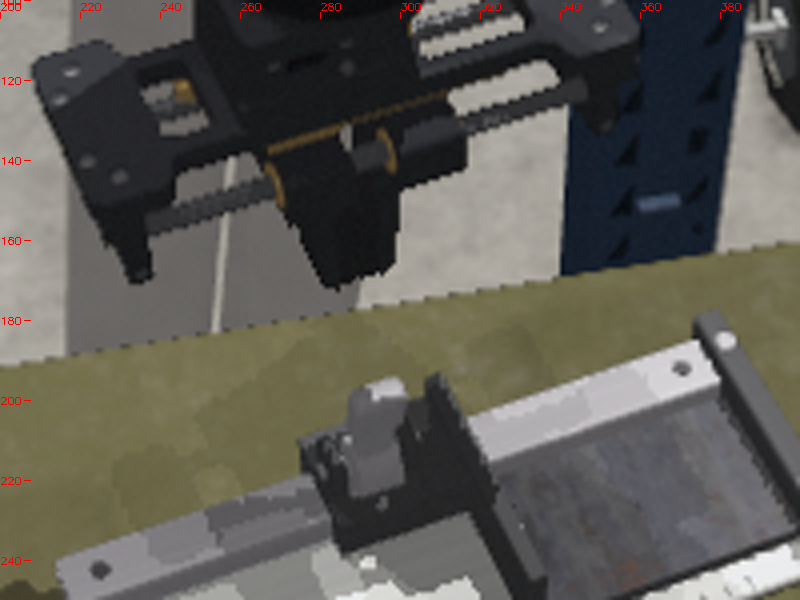

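The fingers are shut and stand behind the lever, whose tip is at about (294,196) in the side view. Descending to just under the lever's tip height.

```bash
python3 -m inch '[{"dx":-0.001,"dy":0.022,"dz":0,"twist":0,"jaw":0},{"dx":0,"dy":0.02,"dz":0,"twist":0,"jaw":0},{"dx":0,"dy":0.015,"dz":0,"twist":0,"jaw":0},{"dx":0,"dy":0.005,"dz":0,"twist":0,"jaw":0},{"dx":0,"dy":0,"dz":0,"twist":0,"jaw":0}]'; python3 st.py .6078 .2195 .088
python3 - <<'E'
from h import *
s=r.snapshot("side");crop(s["img"],200,130,200,150,4,"pics/s11.png")
s=r.snapshot("wrist");cv2.imwrite("pics/w11.png",s["img"][:,:,::-1])
E
```

```text
t: 8.33
tool_pos: [0.6065, 0.2183, 0.0879]
tcp_rot: [-0.069, 0.073, -0.703, 0.704]
force: [0.2, 0.6, 0.8]
opening: 0.007
t 8.3333 pos [0.6065 0.2183 0.0879] F [0.2096 0.5568 0.8121] op 0.007494275602203184 q [-0.3343  0.9199 -0.1553  1.6104  0.2103  0.6331 -1.9691]
[[-0.9797 -0.0046  0.2002]
 [-0.2002 -0.0026 -0.9797]
 [ 0.005  -1.      0.0017]]
to goal (tool axes) [-0.0015 -0.0002 -0.0009]
```

View pics/s11.png

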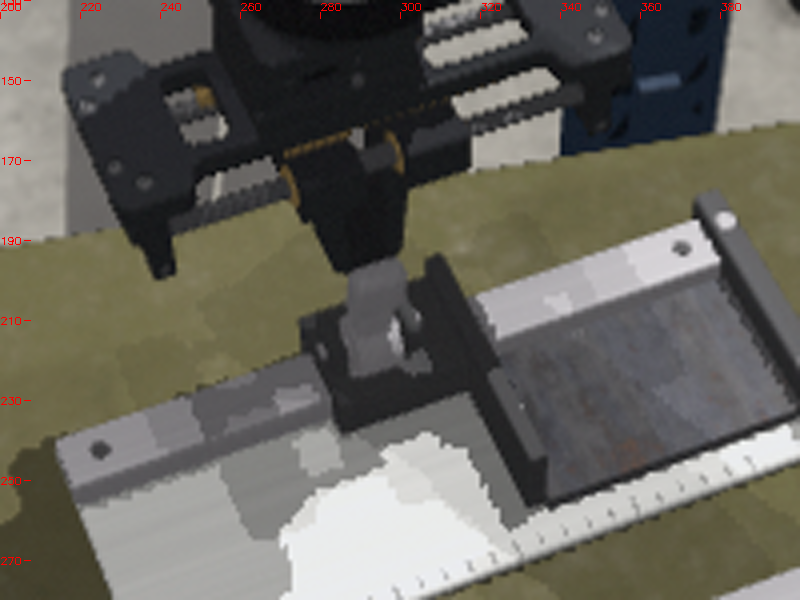

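View pics/w11.png

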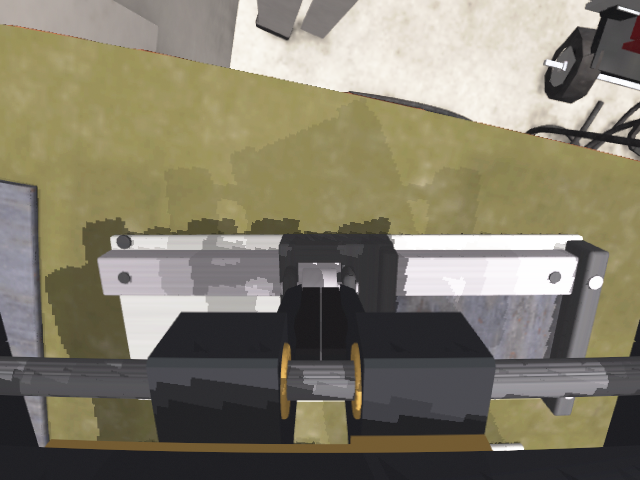

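The finger gap (column 320) lines up with the lever (318), and it is clear behind it. Sweeping toward the robot along the arc.

```bash
python3 -m inch '[{"dx":0.005,"dy":0,"dz":0,"twist":0,"jaw":0},{"dx":0.005,"dy":0,"dz":0,"twist":0,"jaw":0},{"dx":0.005,"dy":0,"dz":0,"twist":0,"jaw":0},{"dx":0.005,"dy":0,"dz":0,"twist":0,"jaw":0},{"dx":0.004,"dy":0.002,"dz":0,"twist":0,"jaw":0},{"dx":0.004,"dy":0.002,"dz":0,"twist":0,"jaw":0},{"dx":0.004,"dy":0.0025,"dz":0,"twist":0,"jaw":0}]'; python3 st.py
python3 - <<'E'
from h import *
s=r.snapshot("side");crop(s["img"],200,130,200,150,4,"pics/s12.png")
E
```

```text
t: 9.02
tool_pos: [0.5778, 0.2136, 0.0839]
tcp_rot: [0.072, -0.07, 0.704, -0.703]
force: [1.6, 0.4, 6.4]
opening: 0.003
t 9.0167 pos [0.5778 0.2136 0.0839] F [1.5888 0.3953 6.4023] op 0.0033695247195755303 q [-0.3488  0.8955 -0.1441  1.713   0.2179  0.5465 -1.9951]
[[-0.9797  0.0022  0.2004]
 [-0.2004  0.0008 -0.9797]
 [-0.0023 -1.     -0.0003]]
```

View pics/s12.png

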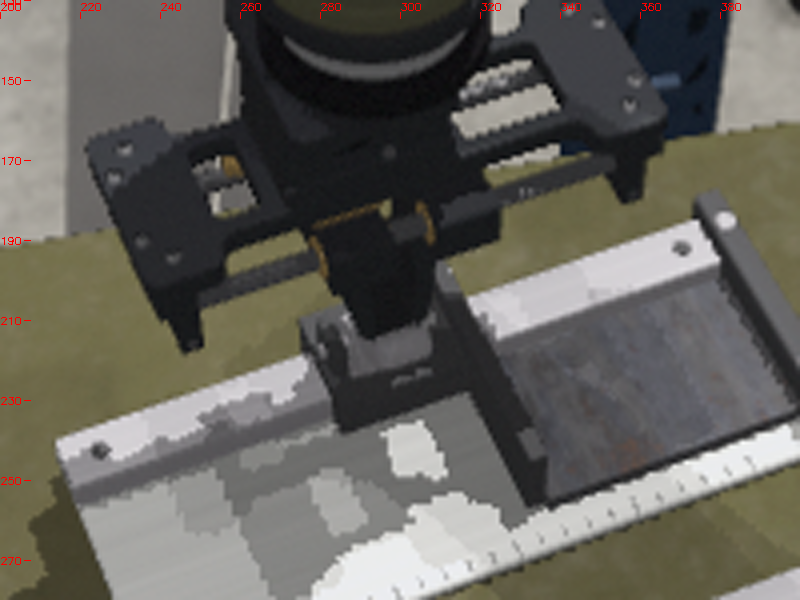

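The lever is turning at about 6 N. Continuing along the arc.

```bash
python3 -m inch '[{"dx":0.004,"dy":0.003,"dz":0,"twist":0,"jaw":0},{"dx":0.004,"dy":0.004,"dz":0,"twist":0,"jaw":0},{"dx":0.004,"dy":0.004,"dz":0,"twist":0,"jaw":0},{"dx":0.003,"dy":0.004,"dz":0,"twist":0,"jaw":0},{"dx":0.003,"dy":0.004,"dz":0,"twist":0,"jaw":0},{"dx":0.002,"dy":0.004,"dz":0,"twist":0,"jaw":0},{"dx":0,"dy":0,"dz":0,"twist":0,"jaw":0}]'; python3 st.py; python3 -m inch '[{"dx":0.001,"dy":0.002,"dz":0,"twist":0,"jaw":0},{"dx":0,"dy":0.002,"dz":0,"twist":0,"jaw":0}]'
python3 - <<'E'
from h import *
s=r.snapshot("side");crop(s["img"],200,130,200,150,4,"pics/s13.png")
E
```

```text
t: 9.65
tool_pos: [0.5565, 0.2092, 0.0592]
tcp_rot: [-0.071, 0.072, -0.703, 0.704]
force: [-0.1, 0.6, 0.4]
opening: 0.003
t 9.65 pos [0.5565 0.2092 0.0592] F [-0.1458  0.5542  0.3716] op 0.003246340863790564 q [-0.365   0.9171 -0.1268  1.7825  0.2283  0.4586 -2.0166]
[[-0.9796 -0.0022  0.2008]
 [-0.2008 -0.0009 -0.9796]
 [ 0.0023 -1.      0.0004]]
t: 9.82
tool_pos: [0.5556, 0.2089, 0.0559]
tcp_rot: [-0.071, 0.072, -0.703, 0.704]
force: [0.7, 0.7, 4.0]
opening: 0.006
```

View pics/s13.png

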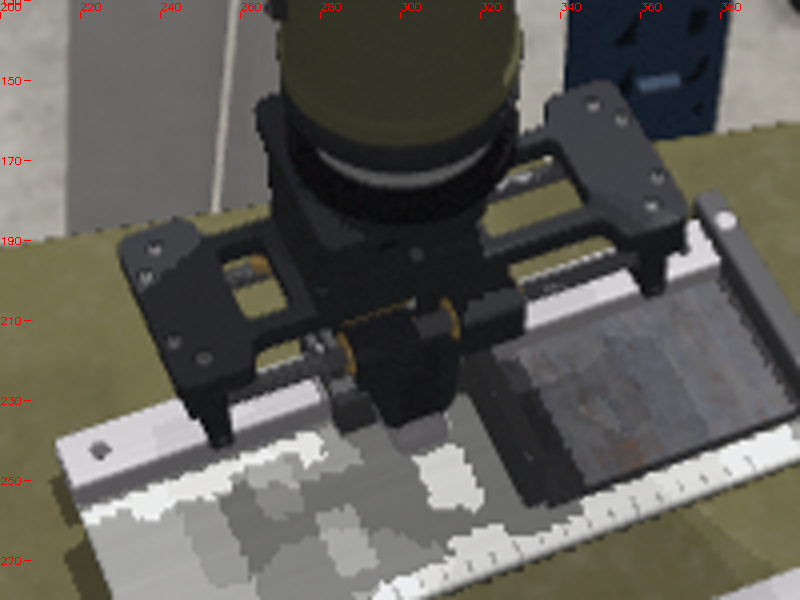

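The lever is nearly flat. I'll press on until it meets the stop.

```bash
for i in 1 2 3; do python3 -m inch '[{"dx":0,"dy":0.001,"dz":0,"twist":0,"jaw":0},{"dx":0,"dy":0.0005,"dz":0,"twist":0,"jaw":0}]' | grep -E "pos|force"; done
```

```text
tool_pos: [0.5556, 0.2089, 0.0552]
force: [-0.8, -0.7, 16.5]
tool_pos: [0.5555, 0.209, 0.0549]
force: [-2.6, -0.5, 25.1]
tool_pos: [0.5555, 0.2089, 0.0545]
force: [-6.1, -1.9, 34.4]
```

There's a hard stop at fingertip height ~47 mm, as predicted for 1.48 rad. Backing off upward and looking.

```bash
python3 -m inch '[{"dx":0,"dy":-0.01,"dz":0,"twist":0,"jaw":0},{"dx":0,"dy":-0.03,"dz":0,"twist":0,"jaw":0},{"dx":0,"dy":-0.04,"dz":0,"twist":0,"jaw":0},{"dx":0,"dy":-0.04,"dz":0,"twist":0,"jaw":0},{"dx":0.02,"dy":-0.03,"dz":0,"twist":0,"jaw":0},{"dx":0.03,"dy":-0.02,"dz":0,"twist":0,"jaw":0},{"dx":0.03,"dy":0,"dz":0,"twist":0,"jaw":0},{"dx":0.03,"dy":0,"dz":0,"twist":0,"jaw":0},{"dx":0,"dy":0,"dz":0,"twist":0,"jaw":0},{"dx":0,"dy":0,"dz":0,"twist":0,"jaw":0}]'; python3 st.py
python3 - <<'E'
from h import *
for n in("side","scene","wrist"): s=r.snapshot(n);cv2.imwrite(f"pics/{n}14.png",s["img"][:,:,::-1])
E
```

```text
t: 11.2
tool_pos: [0.446, 0.1859, 0.2212]
tcp_rot: [-0.07, 0.073, -0.703, 0.704]
force: [0.5, 0.7, 0.4]
opening: 0.006
t 11.2 pos [0.446  0.1859 0.2212] F [0.5039 0.7378 0.3723] op 0.005819425858946431 q [-0.3696  0.5513 -0.187   2.0073  0.1728  0.603  -2.0405]
[[-0.9794 -0.0044  0.2017]
 [-0.2017 -0.0028 -0.9795]
 [ 0.0049 -1.      0.0018]]
```

View pics/scene14.png

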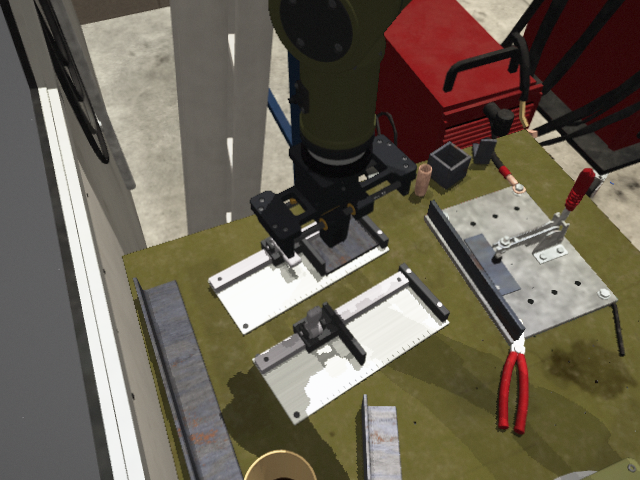

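View pics/wrist14.png

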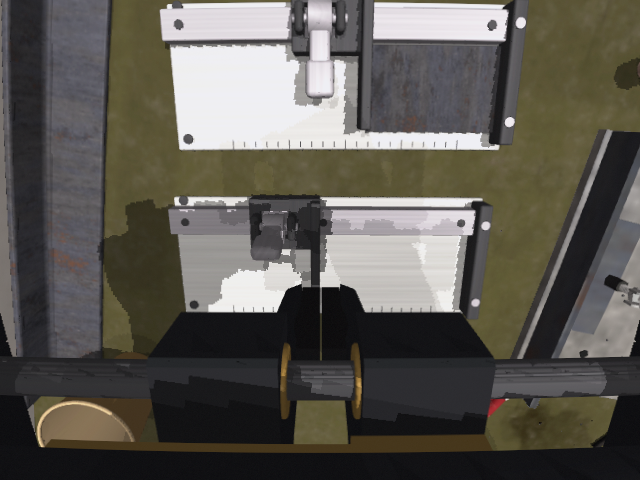

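View pics/side14.png

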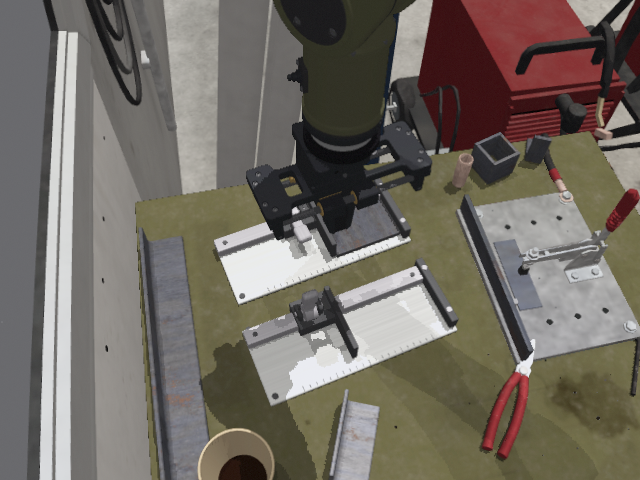

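```bash
python3 - <<'E'
from h import *
np.set_printoptions(precision=4,suppress=True)
s=r.snapshot("wrist");crop(s["img"],270,0,180,145,4,"pics/w15.png")
o=np.array([.5629,.1695]);X=np.array([.98,.2]);Y=np.array([-.2,.98])
for n,(u,v,z) in dict(levtip=(320,97,.042),face_near=(369.5,129,.044),face_bot=(369.5,132,.010),pl_near_right=(491,134,.014)).items():
    p=onz(s,u,v,z);d=p[:2]-o;print(n,p,"stop frame",d@X,d@Y)
a=r.snapshot("scene");b=r.snapshot("side");crop(b["img"],210,175,240,180,3,"pics/s15.png")
E
```

```text
levtip [0.5398 0.2055 0.042 ] stop frame -0.015465773998314126 0.03992271076923007
face_near [0.5239 0.1623 0.044 ] stop frame -0.03963783114903535 0.0007010108850376187
face_bot [0.5217 0.1574 0.01  ] stop frame -0.04278924226477337 -0.003590670332305789
pl_near_right [0.5421 0.0529 0.014 ] stop frame -0.043663740031583256 -0.1101593789379893
```

View pics/w15.png

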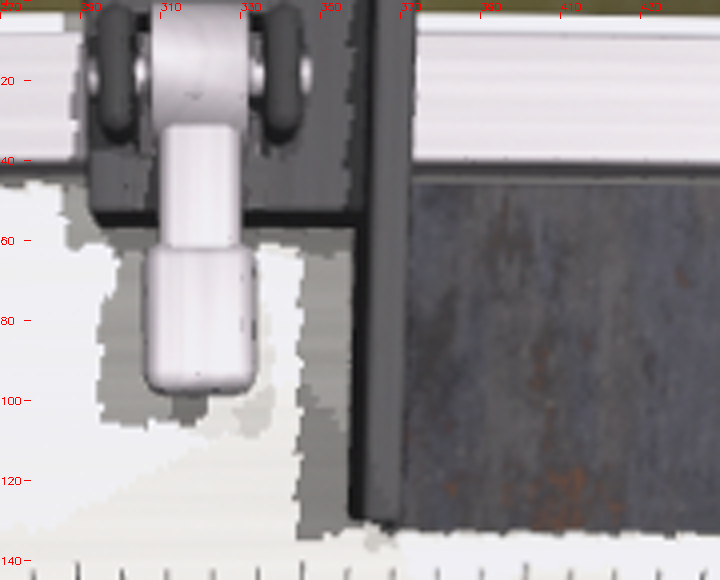

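View pics/s15.png

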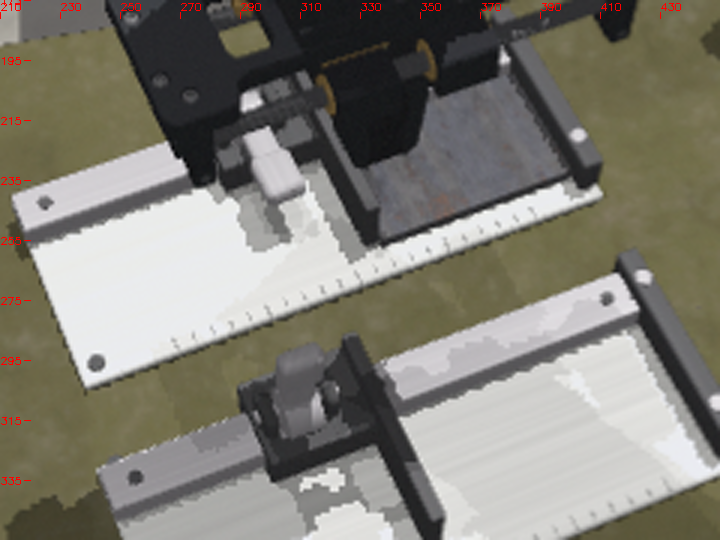

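```bash
python3 - <<'E'
from h import *
np.set_printoptions(precision=4,suppress=True)
s=r.snapshot("wrist");b=r.snapshot("side")
print("lever tip near edge",tri(ray(s,320,96.5),ray(b,210+284/3,175+192/3)))
print("spare tip",onz(b,310,293,.095), "was [0.4211 0.222]"); o=r.get_obs(); print(o["t"],o["joint_velocities"].round(4) if hasattr(o["joint_velocities"],"round") else o["joint_velocities"],o["force"])
E
```

```text
lever tip near edge (array([0.5403, 0.2064, 0.0443]), [np.float64(0.0008354182123648506), np.float64(0.0008354182123648686)])
spare tip [0.4231 0.2223 0.095 ] was [0.4211 0.222]
11.6 [-0.0007 -0.0034  0.      0.0067  0.0003 -0.0014 -0.0017] [-0.6089 -0.1995 -0.1183]
```

The lever tip triangulates to z ≈ 44 mm, against 42 mm (centre) expected at 1.48 rad. The spare lever has not moved and the robot is clear, so I'm handing in.

```bash
python3 -c "
from bench import r
print(r.sign_off())"
```

```text
the job is handed in; nothing more can be done
None
```

The stop is up against the plate's free end with its lever locked down toward the robot. I handed the job in at about 11.6 s of the 42 s. No verdict is reported.

**What I did:** The plate was on the far rail. I gripped the stop's upright plate and slid it 43 mm, against a measured gap of about 40 mm. The force rose to 8 N, which I took as the plate seating on its end block. I let go with the lever still upright, then swept the lever down from behind with the shut fingers until it met a hard stop, and withdrew clear.

**Last checks:**
- **Stop and plate:** The wrist picture shows no visible gap. The plate's far end lies 110 mm from the stop's face, which is the plate's length. By my estimate the plate moved about 2 to 5 mm, well under the 20 mm limit.
- **Lever:** The hard stop came with the fingertips at 47 mm, which fits 1.48 rad. Two camera views put the tip at z ≈ 44 mm, which means it is flat. Its position along x came out about 2.5 mm short of the expected value, close to the 2 mm calibration accuracy.
- **Empty rail:** The spare lever's tip is within about 2 mm of where it started, which is measurement error.
- **Robot:** The arm touches nothing. The highest force reading was 34 N, from the fingertips as the lever met its stop.

One early move was refused for missing row fields; nothing moved.

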